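# Put the three cue desk units back on their own spike marks

## Task

Someone has tidied the prompt desk and stood the three cue units on one another's spike marks. Shift them round so that each stands upright, centred and squared up inside the white tape outline of its own shape (the lamp in the circle, the bell push in the square, the two-toggle box in the oblong), parking one of them on the empty cork mat to make room. Set them down gently, never dropping or toppling them, and leave the stapler, the mug and the stand of amber lens caps where they are.

Things in the scene. Friction and masses are not known exactly. Their poses are not given: they have to be found in the camera images.
- lamp_unit: Loose battery cue lamp, 0.30 kg: round grey housing 60 mm in diameter and 38 mm high (grip it here), chrome ring on top, red glass dome up to 67 mm above the base. Origin: centre of its underside; z up. Stands at first on the square tape mark.
- bell_unit: Loose bell push, 0.30 kg: square oak block 56 x 56 mm, 34 mm high (grip it here), with a round brass dish and a white push on top up to 48 mm. Origin: centre of its underside; x and y parallel to the block's sides, z up. Stands at first on the oblong tape mark.
- toggle_unit: Loose toggle switch box, 0.40 kg: oblong grey box with a steel top plate, 50 mm along its own x, 96 mm along its own y, 36 mm high (grip it across the 50 mm), two chrome toggles on top up to 63 mm. It may stand either way round. Origin: centre of its underside; z up. Stands at first on the round tape mark.
- mark_round: Circle of white tape flat on the black desk, the lamp's place: inner diameter 84 mm, tape 9 mm wide, under 1 mm thick, nothing to bump into. Origin: its centre, on the desk surface (z = 0).
- mark_square: Square outline of white tape flat on the desk, the bell push's place: inner side 80 mm, tape 9 mm wide, under 1 mm thick. Origin: its centre, on the desk surface; x and y parallel to its sides.
- mark_oblong: Oblong outline of white tape flat on the desk, the toggle box's place: inner size 74 mm along its own x, 120 mm along its own y, tape 9 mm wide, under 1 mm thick. Origin: its centre, on the desk surface.
- cork_mat: Empty cork mat fixed to the desk, the free parking spot: 110 mm along its own x, 130 mm along its own y, 3 mm thick. Origin: centre of its underside, so its top is at z = 3 mm.
- stapler: Bystander: grey desk stapler standing on its base, 34 mm along its own x, 135 mm along its own y, 42 mm high. Origin: centre of its underside.
- mug: Bystander: blue mug standing upright, 82 mm in diameter, 92 mm high, handle at its own +y reaching some 77 mm from its axis. Origin: centre of its underside.
- lens_stand: Bystander: slotted oak stand, 60 mm along its own x, 150 mm along its own y, holding three amber lens caps on edge, 60 mm high in all. Origin: centre of its underside. All other equipment stands clear of the job: beyond x = 0.79 m or more than 0.33 m to either side.
Things that resemble listed ones, but are neither listed nor needed, are in the scene too. What is meant by the bell_unit is not purple, and is the larger of those in its own colour.

How it is judged (in metres and radians):
On the way:
1. one of the three units stands upright on the cork mat (within 40 mm of its middle), let go and at rest (((horizontal distance between lamp_unit and cork_mat below 0.04 m and height (world z) of lamp_unit below 0.009 m and angle between lamp_unit's own z axis and vertical below 0.1 rad and linear speed of lamp_unit below 0.03 m/s and contact force between lamp_unit and the fingers below 0.1 N) or (horizontal distance between bell_unit and cork_mat below 0.04 m and height (world z) of bell_unit below 0.009 m and angle between bell_unit's own z axis and vertical below 0.1 rad and linear speed of bell_unit below 0.03 m/s and contact force between bell_unit and the fingers below 0.1 N) or (horizontal distance between toggle_unit and cork_mat below 0.04 m and height (world z) of toggle_unit below 0.009 m and angle between toggle_unit's own z axis and vertical below 0.1 rad and linear speed of toggle_unit below 0.03 m/s and contact force between toggle_unit and the fingers below 0.1 N))), for 0.2 s.
At the end, for the whole second after the job is handed in: Each unit stands upright, at rest, its middle within 15 mm of that of its own tape outline: lamp in the circle, bell push in the square and toggle box in the oblong, both with sides along the tape within 14 degrees (either way round) (horizontal distance between lamp_unit and mark_round below 0.015 m and height (world z) of each of lamp_unit, bell_unit, toggle_unit below 0.006 m and angle between each of lamp_unit, bell_unit, toggle_unit's own z axis and vertical below 0.1 rad and linear speed of each of lamp_unit, bell_unit, toggle_unit below 0.02 m/s and horizontal distance between bell_unit and mark_square below 0.015 m and (angle between the x axis of bell_unit and the x axis of mark_square, either way round below 0.25 rad or angle between the x axis of bell_unit and the y axis of mark_square, either way round below 0.25 rad) and horizontal distance between toggle_unit and mark_oblong below 0.015 m and angle between the x axis of toggle_unit and the x axis of mark_oblong, either way round below 0.25 rad); the robot touches nothing.
It fails at once if a cue unit is tipped over (angle between any of lamp_unit, bell_unit, toggle_unit's own z axis and vertical above 0.7 rad).
It fails at once if a cue unit is let go in the air (underside more than 25 mm up with no finger on it) ((height (world z) of lamp_unit above 0.025 m and contact force between lamp_unit and the fingers below 0.02 N) or (height (world z) of bell_unit above 0.025 m and contact force between bell_unit and the fingers below 0.02 N) or (height (world z) of toggle_unit above 0.025 m and contact force between toggle_unit and the fingers below 0.02 N)).
It fails at once if the stapler is shifted by more than 20 mm (distance of stapler from where it was at the start of the episode above 0.02 m).
It fails at once if the mug is shifted by more than 20 mm (distance of mug from where it was at the start of the episode above 0.02 m).
It fails at once if the lens stand is shifted by more than 20 mm (distance of lens_stand from where it was at the start of the episode above 0.02 m).
It also fails if it takes over 115 s, if anything falls off the work surface, if the arm or the gripper's body presses on something with over 40 N, if the wrist force passes 120 N, or if a joint passes its speed limit or range.

## Robot

A 7-joint arm with a two-finger parallel gripper is mounted at the origin on the work surface. World frame = base frame: x ahead of the robot, y to its left, z up, the work surface at z = 0. Lengths are in mm, angles in rad, forces in N, time in s.
With the tool pointing down it reaches from about 400 to 850 mm from the base axis. Payload 10.4 kg.
Tool frame: the origin (TCP) lies midway between the tips of the shut fingers; the grasp point (between the pads) lies 19 mm behind it; z points along the fingers, y is the line along which they close (so a half turn about z gives the same grasp; the last joint's range is limited). The gripper opens to 85 mm and grips with 20 to 120 N. Pads are 22 mm wide; open, the fingers measure 114 mm over their backs; the gripper's body (76 mm by 85 mm) begins 54 mm behind the grasp point. The pads swing forward as they close: fully open they stand 13 mm farther back than shut.
Start: joints at [-1.275, 0.332, -0.065, 1.46, 0.022, 1.35, -0.088], TCP at [195.879, 593.534, 231.338] pointing down, gripper open.
Joint ranges: [-2.6, 2.6], [-0.5, 2.12], [-1.47, 1.34], [0.16, 2.42], [-1.27, 4.41], [0.06, 2.06], [-2.6, 2.6]. Speed limits (rad/s): [2.22, 2.22, 2.79, 2.79, 3.14, 3.14, 3.14].

## Interface

Orientations are given as a unit quaternion [x, y, z, w].
In Python, from bench import get_state, read_camera, hand_in gives the robot as it stands. The module is installed in compiled form; this text tells all that it offers.
- The arm moves only by the tool arm_command, never from a script. Its argument "plan" is one flat list of numbers, 5 for each row, row after row: the shift along the tool's x, y, z normalised to -1 to 1, where 1 is 4 cm, then the turn about the tool's z normalised to -1 to 1, where 1 is 5 degrees, then the closure, from 0 (fully open) to 1 (shut). A call has 1 to 12 rows; each row shifts and turns the commanded pose from where the row before left it, along the tool's axes as they then stand; what a row does not reach is not made up. A row lasts 1/10 s, in which the tool goes at most 50 mm and 8.59 degrees, less where a joint would pass 70% of its speed; a pose out of reach is approached as far as the arm can. A call with a number of a shift or a turn outside -1 to 1 is refused whole. A call with a gripper value outside its range is refused whole. The fingers move at their own pace and stop on an object; the grip force is fixed at half the most. Time passes only in rows, so rows that do not move let the fingers close. It gives the time, the measured TCP pose, the force, the opening and the grip force at its end, in the units of the state.
- get_state(): the state, without advancing time (a new reading comes with each control period).
- read_camera(name): name is "scene" or "top"; returns a dict with "img" (384x512x3 uint8, red, green, blue), "intrinsics" (3x3 intrinsics, pixels), "position" and "rotation" of the camera in the world. Camera axes: x right, y down, z forward; pixel columns grow to the right and rows downward; lengths in mm; the calibration is good to about 2 mm. A picture is of the moment at which its call begins. There is no depth.
- hand_in(): hands the job in; it is judged then, once.
The state is a dict: "time_s": time; "q": joint angles; "qd": joint speeds; "joint_torque": joint torques, N m; "position": TCP position; "ee_rot": TCP orientation; "contact_force": force on the tool from outside, world axes, zero at the start; "ft_torque": the same for the moment, N m; "width": finger opening in mm; "gripper_force": force on a finger pad.
Only numpy, scipy, OpenCV 4.12 (cv2) and the standard library are available. Lean on these libraries where they do the work, as an engineer would, in place of code of your own. Each camera call takes 0.05 s, during which the arm holds its last target. There are 200 camera calls.

## Working session

There is one attempt and no reset: what is moved stays moved. The work goes in short steps, Python scripts to look and compute and a tool call to move; the robot and the scene stay as the last step left them, time stands still between calls to the robot, and variables do not carry over. Pictures are saved under pics/ and viewed, at most 14 in all, crops included, and the job is handed in when it is done.

Besides the shell and the picture viewer there is one more tool, called after "Emit:" as name(argument=value, ...), one argument or row to a line, values as JSON. arm_command: Moves the arm, as the interface text tells. Scaled input: -1 to 1 covers 4 cm each way for a shift and 5 degrees each way for a turn. Its arguments: {"type":"object","properties":{"plan":{"type":"array","items":{"type":"number"}}},"required":["plan"]}

```bash
mkdir -p pics
cat > h.py <<'E'
import numpy as np, cv2
from bench import get_state, read_camera, hand_in
def ray(c,u,v):
    K=np.array(c["intrinsics"]);R=np.array(c["rotation"]);p=np.array(c["position"],float)
    d=R@np.linalg.solve(K,[u,v,1.0]); return p,d
def onz(c,u,v,z):
    p,d=ray(c,u,v); return (p+d*(z-p[2])/d[2])
def proj(c,P):
    K=np.array(c["intrinsics"]);R=np.array(c["rotation"]);p=np.array(c["position"],float)
    q=K@(R.T@(np.array(P)-p)); return q[:2]/q[2]
def tri(c1,a,c2,b):
    p1,d1=ray(c1,*a);p2,d2=ray(c2,*b)
    s=np.linalg.lstsq(np.c_[d1,-d2],p2-p1,rcond=None)[0]
    A=p1+s[0]*d1;B=p2+s[1]*d2
    return (A+B)/2,np.linalg.norm(A-B)
E
python3 - <<'E'
from h import *
for n in("scene","top"):
    c=read_camera(n);print(n,c["position"],np.round(c["rotation"],3).tolist(),np.round(c["intrinsics"],1).tolist())
    np.save(n+"0.npy",c,allow_pickle=True)
    cv2.imwrite(f"pics/{n}0.png",cv2.resize(c["img"][...,::-1],(800,600),interpolation=cv2.INTER_CUBIC))
s=get_state();print(s["position"],s["ee_rot"],s["width"])
E
```

```text
scene [1401.23962224 -474.13394761  862.32571123] [0.784, 0.456, -0.221, -0.358] [[466.5, 0.0, 256.0], [0.0, 466.5, 189.9], [0.0, 0.0, 1.0]]
top [400.46295232   6.79070247 934.76524813] [-0.696, 0.714, -0.056, 0.055] [[410.9, 0.0, 259.0], [0.0, 410.9, 197.3], [0.0, 0.0, 1.0]]
[195.81673562 593.19720138 230.59985348] [ 1.58715674e-01  9.87324138e-01 -6.13719147e-04 -6.26312306e-05] 85.49489357914
```

View pics/scene0.png

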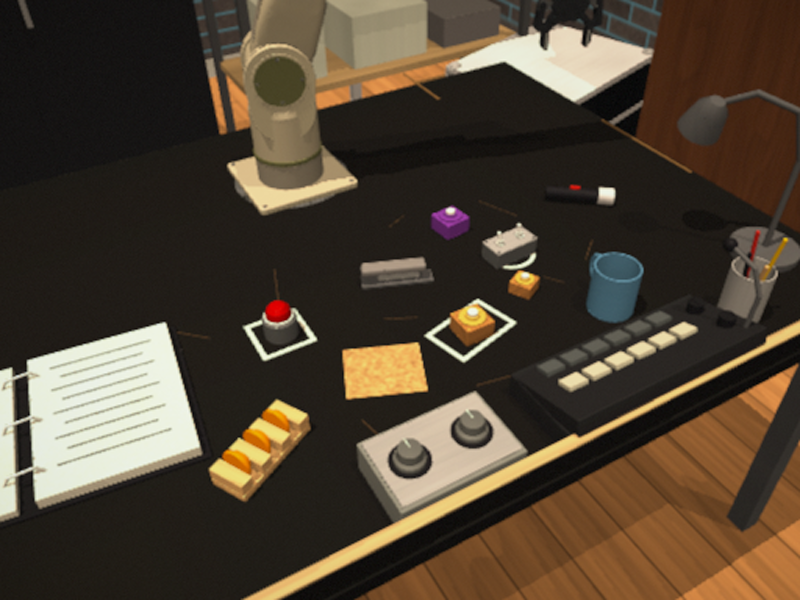

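View pics/top0.png

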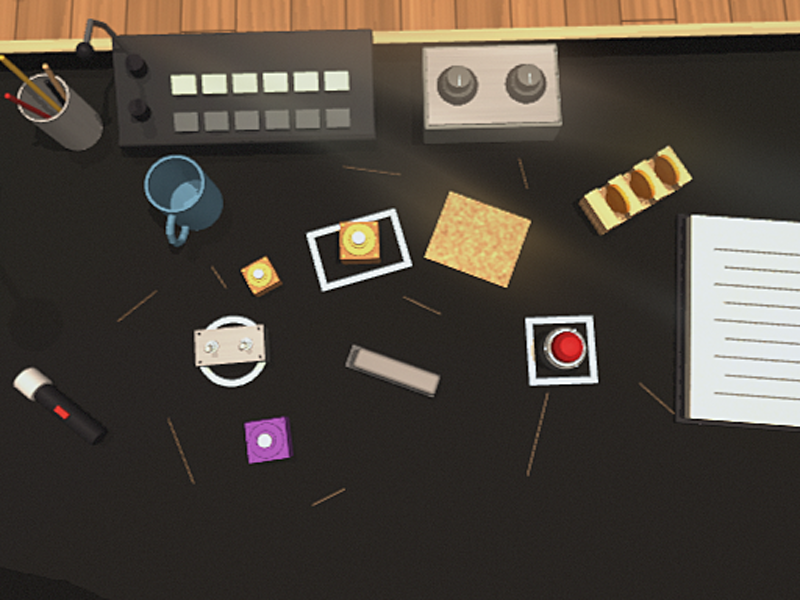

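The top view shows the lamp at (565,350) in the square, the bell at (358,240) in the oblong and the toggle box at (230,345) on the circle. The cork mat is at (478,238). The small orange block (260,275) and the purple block (268,440) are decoys. Rotation comes as a quaternion, so I'll convert it and measure.

```bash
sed -i 's/R=np.array(c\["rotation"\])/R=Rot.from_quat(c["rotation"]).as_matrix() if np.size(c["rotation"])==4 else np.array(c["rotation"])/; s/^import numpy as np, cv2/import numpy as np, cv2\nfrom scipy.spatial.transform import Rotation as Rot/' h.py
cat > m.py <<'E'
from h import *
def load(n): return np.load(n,allow_pickle=True).item()
def mask(c,kind):
    hsv=cv2.cvtColor(c["img"],cv2.COLOR_RGB2HSV);h,s,v=[hsv[...,i].astype(int) for i in range(3)]
    if kind=="white": m=(s<40)&(v>185)
    if kind=="red": m=((h<6)|(h>172))&(s>170)&(v>90)
    if kind=="orange": m=(h>6)&(h<32)&(s>95)&(v>90)
    if kind=="plate": m=(s<70)&(v>110)&(v<=225)
    return m.astype(np.uint8)*255
def roi(m,box):   # box in 800-px view coordinates x0,y0,x1,y1
    o=np.zeros_like(m);x0,y0,x1,y1=[int(round(b/1.5625)) for b in box];o[y0:y1,x0:x1]=m[y0:y1,x0:x1];return o
def pts(c,m,z):
    k=max(cv2.findContours(m,cv2.RETR_EXTERNAL,cv2.CHAIN_APPROX_NONE)[0],key=cv2.contourArea) if m.any() else None
    return np.array([onz(c,*p[0],z)[:2] for p in k],np.float32)
def rect(P):
    (x,y),(w,h),a=cv2.minAreaRect(P); return np.round([x,y,w,h,a],1)
def cen(m):
    n,l,st,ce=cv2.connectedComponentsWithStats(m); i=1+np.argmax(st[1:,4]); return ce[i],st[i]
E
python3 - <<'E'
from m import *
t=load("top0.npy");s=load("scene0.npy")
W=mask(t,"white")
print("square",rect(pts(t,roi(W,(515,305,610,395)),0)))
print("oblong",rect(pts(t,roi(W,(300,200,420,295)),0)))
P=pts(t,mask(t,"white")*0+roi(W,(180,305,280,395)),0);
(a,b),r=cv2.minEnclosingCircle(P);print("circle part",a,b,r)
k=np.argwhere(roi(W,(190,366,275,392)));G=np.array([onz(t,u,v,0)[:2] for v,u in k]);
sol=np.linalg.lstsq(np.c_[2*G,np.ones(len(G))],(G**2).sum(1),rcond=None)[0];print("circle fit",sol[:2],np.sqrt(sol[2]+sol[:2]@sol[:2]))
O=mask(t,"orange");Os=mask(s,"orange")
print("mat",rect(pts(t,roi(O,(420,185,535,295)),3)))
print("bell block z34",rect(pts(t,roi(O,(325,210,395,270)),34)))
print("bell small z20",rect(pts(t,roi(O,(235,250,290,300)),20)))
print("lens",rect(pts(t,roi(O,(570,140,700,240)),40)))
bt,bs=cen(roi(W,(343,224,374,252))),cen(roi(mask(s,"white"),(455,300,490,325)));print("bell push",bt,bs,tri(t,bt[0],s,bs[0]))
rt,rs=cen(roi(mask(t,"red"),(530,310,600,390))),cen(roi(mask(s,"red"),(255,280,300,335)));print("dome",rt,rs,tri(t,rt[0],s,rs[0]))
print("plate z36",rect(pts(t,roi(mask(t,"plate"),(185,315,275,375)),36)))
def crop(c,box,f):
    x0,y0,x1,y1=box;return cv2.resize(c["img"][y0:y1,x0:x1,::-1],None,fx=f,fy=f,interpolation=cv2.INTER_CUBIC)
cv2.imwrite("pics/c1.png",np.vstack([crop(t,(110,120,310,260),4)[:, :800]]))
a=crop(s,(290,130,350,180),6.5)[:325,:390];b=crop(s,(270,185,330,235),6.5)[:325,:390];d=crop(t,(330,195,390,245),6.5)[:325,:390]
cv2.imwrite("pics/c2.png",np.vstack([np.hstack([a,b])[:290],np.hstack([d,crop(s,(155,180,215,230),6.5)[:325,:390]])[:290]]))
E
```

```text
square [ 480.6 -221.8   97.4   98.7    0.6]
oblong [639.2  71.3  91.3 138.6  14.9]
circle part 502.02880859375 261.51239013671875 51.75135040283203
circle fit [489.00808161 257.83439689] 44.712115507609646
mat [ 651.3 -107.2  131.9  112.7   67.7]
bell block z34 [645.2  68.2  56.7  56.1  88.9]
bell small z20 [597.6 213.   48.3  43.7  27.9]
lens [ 731.9 -376.4   63.4   49.8   28.2]
bell push (array([229.0754717 , 151.75471698]), array([225, 148,   9,   8,  53], dtype=int32)) (array([308.31818182, 194.22727273]), array([303, 192,  11,   6,  22], dtype=int32)) (array([645.72753319,  75.34209915,  59.09599301]), np.float64(18.151877140902773))
dome (array([362.91208791, 221.68131868]), array([354, 213,  19,  19, 273], dtype=int32)) (array([177.5027027 , 198.61081081]), array([170, 192,  16,  14, 185], dtype=int32)) (array([ 480.78757523, -218.24292142,   51.38704442]), np.float64(0.44194784713286367))
plate z36 [497.  252.1  70.5  99.6   7.7]
```

View pics/c1.png

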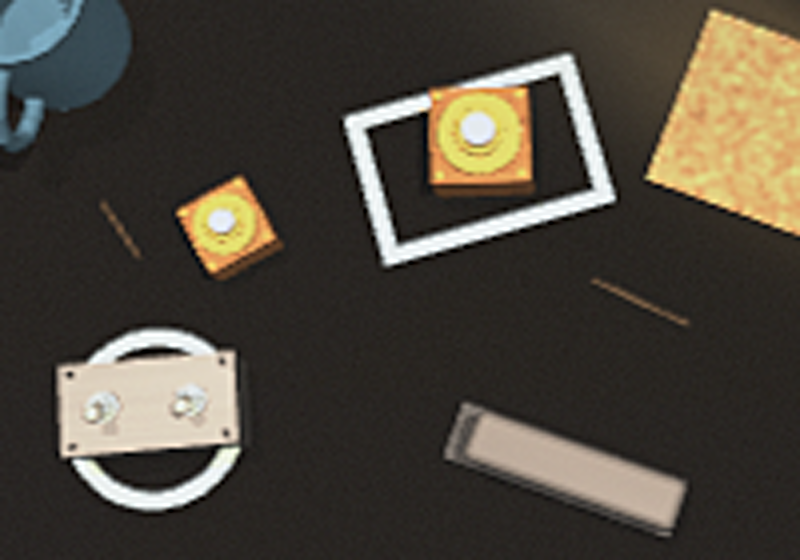

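View pics/c2.png

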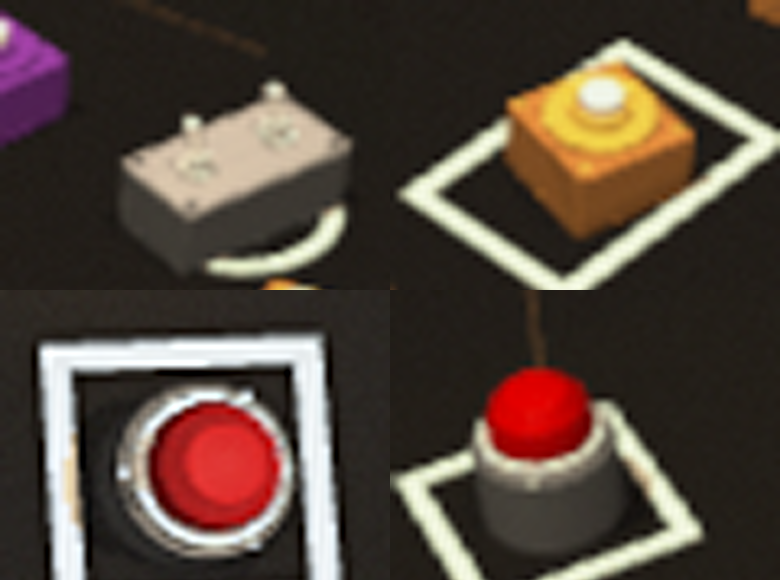

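The crops show both decoys clearly. The bell block's top corners, the plate corners and the chrome ring are sharp in both views. Next I triangulate those corners and refit the circle from both arcs.

Run:
```python
from m import *
t=load("top0.npy");s=load("scene0.npy")
T=lambda u,v:(110+(u+.5)/4-.5,120+(v+.5)/4-.5)
S=lambda x0,y0:(lambda u,v:(x0+(u+.5)/6.5-.5,y0+(v+.5)/6.5-.5))
A=S(290,130);B=S(270,185)
def show(n,prs):
    Q=[]
    for a,b in prs:
        p,e=tri(t,a,s,b);Q.append(p);print(n,np.round(p,1),round(e,1))
    return np.array(Q)
show("tog",[(T(236,350),A(197,215)),(T(57,367),A(352,148)),(T(241,443),A(120,160))])
show("bell",[(T(530,88),B(195,180)),(T(430,88),B(303,130)),(T(530,185),B(118,105)),(T(430,185),B(232,62))])
show("push",[(T(478,127),B(212,92))])
c=np.array([onz(t,*T(*p),36)[:2] for p in[(57,367),(236,350),(241,443),(62,458)]],np.float32);print("tog top",c.mean(0),rect(c))
c=np.array([onz(t,*T(*p),34)[:2] for p in[(430,88),(530,88),(530,185),(430,185)]],np.float32);print("bell top",c.mean(0),rect(c))
# chrome ring outer, top view crop c2: x 118..292, y(387..558)-290 ; ring at z~40
D=S(330,195);print("ring",[np.round(onz(t,*D(*p),40),1) for p in[(118,180),(293,180),(205,95),(205,268)]])
hs=mask(t,"white");V=roi(t["img"].min(2),(185,312,280,392));
c0=np.array([489,258.])
k=np.argwhere(V>150);G=np.array([onz(t,u,v,0)[:2] for v,u in k])
for i in range(20):
    r=np.hypot(*(G-c0).T);keep=(abs(r-46.5)<7)&(abs(G[:,0]-c0[0])>26)
    g=G[keep];so=np.linalg.lstsq(np.c_[2*g,np.ones(len(g))],(g**2).sum(1),rcond=None)[0];c0=so[:2]
print("circle",c0,np.sqrt(so[2]+c0@c0),keep.sum(),(g[:,0]>c0[0]).sum())
for n,b in(("stapler",(340,340,445,400)),("mug",(140,150,225,245))):
    pass
```

```text
tog [526.1 206.   36.7] 4.9
tog [518.1 302.6  34.3] 0.8
tog [474.  201.3  37. ] 1.7
bell [672.   40.7  33.6] 3.5
bell [671.7  95.4  35.8] 0.6
bell [615.8  41.   30.8] 1.5
bell [617.   96.9  30.7] 0.7
push [645.   67.9  48.2] 0.0
tog top [496.18213 251.3829 ] [495.9 251.4  51.5  98.7   4. ]
bell top [643.5345  67.8581] [643.5  68.   57.1  56.3  88.6]
ring [array([ 481.3, -188.1,   40. ]), array([ 479.8, -246.9,   40. ]), array([ 509.3, -219.2,   40. ]), array([ 451.1, -215.5,   40. ])]
circle [491.74004746 258.07140327] 46.801474617987786 339 174
```

Heights agree with the text: plate about 36, block about 34, push 48 mm.

| Item | Centre (x, y), mm | Orientation |
|---|---|---|
| Lamp | 480.6, −217.8 | – |
| Bell | 644, 68 | sides at −1.4° |
| Toggle | 496, 251 | x axis at +4.5° |
| Square | 480.6, −221.8 | 0.6° |
| Oblong | 639, 71 | 15° |
| Circle | 492, 258 | – |
| Mat | 651, −107 | – |

Order of moves: bell to mat, toggle to oblong, lamp to circle, bell to square.

```bash
cat > d.py <<'E'
import sys
from h import *
# usage: d.py x y z theta  (theta = world angle of tool y, deg); prints totals in row units
x,y,z,th=map(float,sys.argv[1:5]);s=get_state();R=Rot.from_quat(s["ee_rot"]).as_matrix();p=np.array(s["position"])
t0=np.degrees(np.arctan2(R[1,1],R[0,1]))
print("pos",np.round(p,1),"th",round(t0,2),"tilt",round(float(R[2,2]),4),"w",round(s["width"],1),"f",round(s["gripper_force"],1),"t",s["time_s"])
for a in (t0,th):
    u=np.array([np.cos(np.radians(a+90)),np.sin(np.radians(a+90))]);v=np.array([np.cos(np.radians(a)),np.sin(np.radians(a))]);d=np.array([x,y])-p[:2]
    print("at th",round(a,1),"units x %.3f y %.3f z %.3f turn %.3f"%(d@u/40,d@v/40,(p[2]-z)/40,-((th-t0+180)%360-180)/5))
E
python3 d.py 644 68 120 88.6
```

```text
pos [195.8 593.2 230.6] th 71.74 tilt -1.0 w 85.5 f 0.0 t 0.1
at th 71.7 units x -14.755 y -8.957 z 2.765 turn -3.373
at th 88.6 units x -11.522 y -12.852 z 2.765 turn -3.373
```

Emit:
arm_command(
  plan=[-0.7,-0.42,0.1,0,0,-0.7,-0.42,0.1,0,0,-0.7,-0.42,0.1,0,0,-0.7,-0.42,0.1,0,0,-0.7,-0.42,0.1,0,0,-0.7,-0.42,0.1,0,0,-0.7,-0.42,0.1,0,0,-0.7,-0.42,0.1,0,0,-0.7,-0.42,0.1,0,0,-0.7,-0.42,0.1,0,0,-0.7,-0.42,0.1,0,0,0,0,0,0,0],
)

```text
time_s: 1.3
position: [433.3, 316.9, 186.6]
ee_rot: [0.162, 0.987, -0.001, 0.0]
contact_force: [0.7, -0.2, 0.9]
width: 85.2
gripper_force: 0.0
```

```bash
python3 d.py 644 68 120 88.6
```

```text
pos [433.3 316.9 186.6] th 71.34 tilt -1.0 w 85.2 f 0.0 t 1.3
at th 71.3 units x -6.981 y -4.210 z 1.664 turn -3.451
at th 88.6 units x -5.418 y -6.092 z 1.664 turn -3.451
```

Moves track exactly.

Emit:
arm_command(
  plan=[-0.7,-0.42,0.1,0,0,-0.7,-0.42,0.1,0,0,-0.7,-0.42,0.1,0,0,-0.7,-0.42,0.1,0,0,-0.7,-0.42,0.2,0,0,-0.7,-0.42,0.2,0,0,-0.7,-0.42,0.2,0,0,-0.7,-0.42,0.2,0,0,-0.7,-0.42,0.2,0,0,-0.68,-0.43,0.26,-1,0,0,0,0,-1,0,0,0,0,-1,0],
)

```text
time_s: 2.5
position: [642.7, 73.3, 119.8]
ee_rot: [0.028, 1.0, -0.0, -0.001]
contact_force: [-0.5, 0.0, 0.1]
width: 85.2
gripper_force: 0.0
```

```bash
python3 d.py 644 68 60 88.6
```

```text
pos [642.7  73.3 119.8] th 86.85 tilt -1.0 w 85.2 f 0.0 t 2.5
at th 86.8 units x -0.041 y -0.130 z 1.494 turn -0.351
at th 88.6 units x -0.037 y -0.131 z 1.494 turn -0.351
```

Emit:
arm_command(
  plan=[0,0,0,-0.3,0,0,0,0,0,0,0,0,0,0,0],
)

```text
time_s: 2.8
position: [642.6, 74.6, 120.9]
ee_rot: [0.016, 1.0, 0.0, -0.0]
contact_force: [0.0, 0.9, -0.5]
width: 85.7
gripper_force: 0.0
```

```bash
python3 d.py 644 68 2 88.6
```

```text
pos [642.6  74.6 120.9] th 88.15 tilt -1.0 w 85.7 f 0.0 t 2.8
at th 88.2 units x -0.039 y -0.163 z 2.972 turn -0.089
at th 88.6 units x -0.038 y -0.163 z 2.972 turn -0.089
```

Emit:
arm_command(
  plan=[-0.04,-0.16,0.2,-0.1,0,0,0,0.5,0,0,0,0,0.5,0,0,0,0,0.5,0,0,0,0,0.5,0,0,0,0,0.4,0,0,0,0,0.2,0,0,0,0,0.15,0,0,0,0,0,0,0],
)

```text
time_s: 3.7
position: [644.1, 67.6, 2.5]
ee_rot: [0.011, 1.0, -0.0, -0.0]
contact_force: [-0.4, 0.2, -0.3]
width: 85.4
gripper_force: 0.0
```

```bash
python3 d.py 644 68 2 88.6
```

```text
pos [644.1  67.6   2.5] th 88.73 tilt -1.0 w 85.4 f 0.0 t 3.7
at th 88.7 units x 0.002 y 0.011 z 0.013 turn 0.026
at th 88.6 units x 0.002 y 0.011 z 0.013 turn 0.026
```

Emit:
arm_command(
  plan=[0,0,0,0,0.2,0,0,0,0,0.35,0,0,0,0,0.5,0,0,0,0,0.7,0,0,0,0,1,0,0,0,0,1,0,0,0,0,1,0,0,0,0,1],
)

```text
time_s: 4.5
position: [645.1, 67.8, 4.2]
ee_rot: [0.011, 1.0, 0.0, 0.001]
contact_force: [-1.4, -1.0, 5.6]
width: 55.1
gripper_force: 65.2
```

Emit:
arm_command(
  plan=[0,0,-0.1,0,1,0,0,-0.3,0,1,0,0,-0.5,0,1,0,0,-0.5,0,1,0,0,-0.3,0,1,0,0,0,0,1],
)

```text
time_s: 5.1
position: [645.4, 67.8, 73.2]
ee_rot: [0.011, 1.0, 0.0, 0.002]
contact_force: [0.6, 1.0, -3.1]
width: 55.3
gripper_force: 64.1
```

```bash
python3 d.py 651 -107 8 90
```

```text
pos [645.4  67.8  73.2] th 88.73 tilt -1.0 w 55.3 f 64.1 t 5.1
at th 88.7 units x -0.238 y -4.366 z 1.629 turn -0.254
at th 90.0 units x -0.141 y -4.370 z 1.629 turn -0.254
```

Emit:
arm_command(
  plan=[0,-0.2,0,-0.25,1,-0.02,-0.5,0,0,1,-0.02,-0.6,0,0,1,-0.02,-0.7,0,0,1,-0.02,-0.7,0,0,1,-0.02,-0.6,0,0,1,-0.02,-0.6,0,0,1,-0.02,-0.35,0,0,1,-0.02,-0.12,0,0,1,0,0,0,0,1,0,0,0,0,1],
)

```text
time_s: 6.2
position: [650.5, -105.3, 70.5]
ee_rot: [-0.001, 1.0, 0.001, -0.0]
contact_force: [-1.0, 0.6, -2.1]
width: 55.1
gripper_force: 64.1
```

```bash
python3 d.py 651 -107 8 90
```

```text
pos [ 650.5 -105.3   70.5] th 90.07 tilt -1.0 w 55.1 f 64.1 t 6.2
at th 90.1 units x -0.014 y -0.042 z 1.564 turn 0.015
at th 90.0 units x -0.014 y -0.042 z 1.564 turn 0.015
```

Emit:
arm_command(
  plan=[0,0,0.3,0,1,0,0,0.45,0,1,0,0,0.4,0,1,0,0,0.25,0,1,0,0,0.1,0,1,0,0,0,0,1,0,0,0,0,1],
)

```text
time_s: 6.9
position: [650.8, -107.3, 11.4]
ee_rot: [0.0, 1.0, -0.0, 0.0]
contact_force: [0.9, 0.3, -2.1]
width: 55.2
gripper_force: 64.1
```

```bash
python3 d.py 651 -107 7 90; python3 -c "
from bench import *;print(get_state()['contact_force'])"
```

```text
pos [ 650.8 -107.3   11.4] th 89.98 tilt -1.0 w 55.2 f 64.1 t 6.9
at th 90.0 units x -0.004 y 0.006 z 0.111 turn -0.004
at th 90.0 units x -0.004 y 0.006 z 0.111 turn -0.004
[ 0.86029258  0.29846204 -2.07412429]
```

Still hanging; lower a little more.

Emit:
arm_command(
  plan=[0,0,0.05,0,1,0,0,0.03,0,1,0,0,0.02,0,1,0,0,0,0,1],
)

```text
time_s: 7.3
position: [650.5, -107.2, 7.2]
ee_rot: [0.0, 1.0, 0.0, 0.0]
contact_force: [-2.0, 0.7, 1.1]
width: 55.5
gripper_force: 64.3
```

Emit:
arm_command(
  plan=[0,0,0,0,0.3,0,0,0,0,0.15,0,0,0,0,0,0,0,0,0,0,0,0,0,0,0,0,0,-0.2,0,0,0,0,-0.5,0,0,0,0,-0.8,0,0,0,0,-0.9,0,0,0,0,-0.6,0,0,0,0,0,0,0],
)

```text
time_s: 8.4
position: [652.6, -107.7, 131.9]
ee_rot: [0.0, 1.0, -0.0, 0.004]
contact_force: [1.5, 0.5, -0.0]
width: 85.6
gripper_force: 0.0
```

```bash
python3 d.py 496 251.5 130 4.5;  python3 d.py 496 251.5 130 184.5
python3 - <<'E'
from h import *
print(get_state()["q"])
c=read_camera("scene");cv2.imwrite("pics/s1.png",cv2.resize(c["img"][100:292,100:400,::-1],(800,512)))
E
```

```text
pos [ 652.6 -107.7  131.9] th 89.97 tilt -1.0 w 85.6 f 0.0 t 8.4
at th 90.0 units x 3.920 y 8.978 z 0.048 turn 17.094
at th 4.5 units x 9.259 y -3.199 z 0.048 turn 17.094
pos [ 652.6 -107.7  131.9] th 89.97 tilt -1.0 w 85.6 f 0.0 t 8.4
at th 90.0 units x 3.920 y 8.978 z 0.048 turn -18.906
at th 184.5 units x -9.259 y 3.199 z 0.048 turn -18.906
[-0.13934441  0.48152611  0.3169905   1.4994884  -0.15755852  1.17844335
  1.77349339]
```

View pics/s1.png

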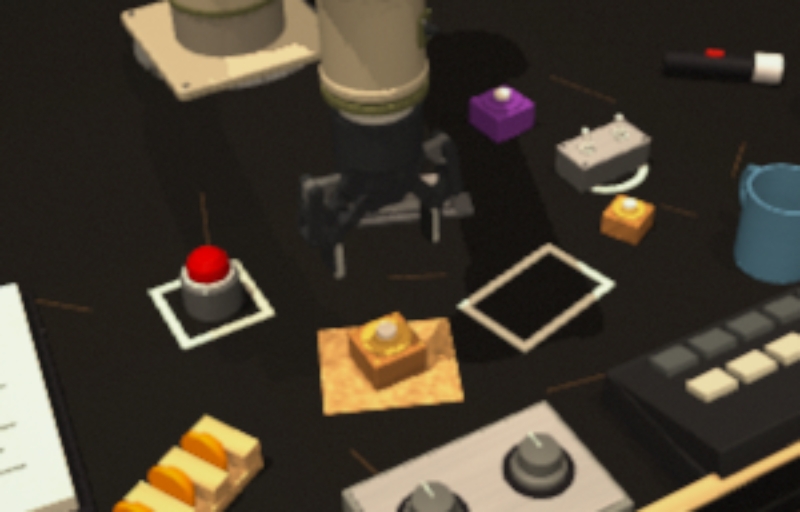

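The bell stands upright on the mat at pixel (388,350), released. The oblong is empty. Next is the toggle box.

Emit:
arm_command(
  plan=[0.2,0.4,0,0,0,0.35,0.8,0,0,0,0.4,0.9,0,0,0,0.4,0.95,0,0,0,0.4,0.95,0,0,0,0.4,0.95,0,0,0,0.4,0.95,0,0,0,0.4,0.95,0,0,0,0.4,0.95,0,0,0,0.35,0.8,0,0,0,0.2,0.4,0,0,0,0,0,0,0.9,0],
)

```text
time_s: 9.65
position: [492.0, 256.1, 125.9]
ee_rot: [0.037, 0.999, 0.0, -0.001]
contact_force: [0.1, -0.3, -1.0]
width: 85.3
gripper_force: 0.0
```

Emit:
arm_command(
  plan=[0,0,0,1,0,0,0,0,1,0,0,0,0,1,0,0,0,0,1,0,0,0,0,1,0,0,0,0,1,0,0,0,0,1,0,0,0,0,1,0,0,0,0,1,0,0,0,0,1,0,0,0,0,1,0,0,0,0,1,0],
)

```text
time_s: 10.85
position: [493.8, 252.6, 125.9]
ee_rot: [0.535, 0.845, -0.001, -0.0]
contact_force: [0.5, 0.7, 0.4]
width: 85.5
gripper_force: 0.0
```

Emit:
arm_command(
  plan=[0,0,0,1,0,0,0,0,1,0,0,0,0,1,0,0,0,0,1,0,0,0,0,0,0,0,0,0,0,0],
)

```text
time_s: 11.45
position: [494.1, 252.7, 126.4]
ee_rot: [0.671, 0.741, -0.0, -0.0]
contact_force: [-0.0, -0.3, 1.5]
width: 85.6
gripper_force: 0.0
```

```bash
python3 d.py 496 251.5 5 4.5
```

```text
pos [494.1 252.7 126.4] th 5.64 tilt -1.0 w 85.6 f 0.0 t 11.45
at th 5.6 units x -0.036 y 0.044 z 3.034 turn 0.227
at th 4.5 units x -0.035 y 0.045 z 3.034 turn 0.227
```

Emit:
arm_command(
  plan=[-0.035,0.045,0.2,0.22,0,0,0,0.5,0,0,0,0,0.6,0,0,0,0,0.6,0,0,0,0,0.5,0,0,0,0,0.35,0,0,0,0,0.15,0,0,0,0,0.1,0,0,0,0,0,0,0,0,0,0,0,0],
)

```text
time_s: 12.45
position: [496.9, 251.9, 7.6]
ee_rot: [0.68, 0.734, 0.001, 0.0]
contact_force: [1.0, 0.6, 0.9]
width: 85.3
gripper_force: 0.0
```

```bash
python3 d.py 496 251.5 6 4.5
```

```text
pos [496.9 251.9   7.6] th 4.38 tilt -1.0 w 85.3 f 0.0 t 12.45
at th 4.4 units x -0.009 y -0.024 z 0.041 turn -0.023
at th 4.5 units x -0.009 y -0.024 z 0.041 turn -0.023
```

Emit:
arm_command(
  plan=[0,0,0.04,0,0.2,0,0,0,0,0.35,0,0,0,0,0.5,0,0,0,0,0.7,0,0,0,0,1,0,0,0,0,1,0,0,0,0,1,0,0,0,0,1],
)

```text
time_s: 13.25
position: [496.6, 251.9, 5.8]
ee_rot: [0.68, 0.734, 0.0, -0.0]
contact_force: [-0.8, -0.1, 5.2]
width: 49.0
gripper_force: 63.3
```

```bash
python3 d.py 496 251.5 6 4.5
```

```text
pos [496.6 251.9   5.8] th 4.38 tilt -1.0 w 49.0 f 63.3 t 13.25
at th 4.4 units x -0.008 y -0.016 z -0.005 turn -0.024
at th 4.5 units x -0.008 y -0.016 z -0.005 turn -0.024
```

Emit:
arm_command(
  plan=[0,0,-0.1,0,1,0,0,-0.3,0,1,0,0,-0.5,0,1,0,0,-0.5,0,1,0,0,-0.4,0,1,0,0,-0.2,0,1,0,0,0,0,1],
)

```text
time_s: 13.95
position: [496.9, 252.0, 86.6]
ee_rot: [0.68, 0.734, 0.001, 0.0]
contact_force: [0.2, 0.2, -2.7]
width: 49.0
gripper_force: 62.7
```

```bash
python3 d.py 639.2 71.3 8 14.9
```

```text
pos [496.9 252.   86.6] th 4.38 tilt -1.0 w 49.0 f 62.7 t 13.95
at th 4.4 units x -4.776 y 3.201 z 1.964 turn -2.104
at th 14.9 units x -5.280 y 2.276 z 1.964 turn -2.104
```

Emit:
arm_command(
  plan=[0,0,0,-0.5,1,0,0,0,-0.8,1,0,0,0,-0.8,1,-0.3,0.13,0,0,1,-0.6,0.26,0,0,1,-0.8,0.34,0,0,1,-0.9,0.4,0,0,1,-0.9,0.4,0,0,1,-0.8,0.34,0,0,1,-0.6,0.26,0,0,1,-0.38,0.15,0,0,1,0,0,0,0,1],
)

```text
time_s: 15.15
position: [639.5, 67.4, 84.7]
ee_rot: [0.612, 0.791, -0.001, 0.0]
contact_force: [0.0, -0.8, -2.0]
width: 49.3
gripper_force: 62.7
```

Emit:
arm_command(
  plan=[0,0,0,0,1,0,0,0,0,1],
)

```text
time_s: 15.35
position: [638.1, 72.5, 85.0]
ee_rot: [0.609, 0.793, 0.0, -0.001]
contact_force: [0.1, 0.3, -2.7]
width: 49.2
gripper_force: 62.7
```

```bash
python3 d.py 639.2 71.3 8 14.9
```

```text
pos [638.1  72.5  85. ] th 14.96 tilt -1.0 w 49.2 f 62.7 t 15.35
at th 15.0 units x -0.036 y 0.018 z 1.925 turn 0.012
at th 14.9 units x -0.036 y 0.018 z 1.925 turn 0.012
```

Emit:
arm_command(
  plan=[-0.03,0.02,0.2,0,1,0,0,0.45,0,1,0,0,0.5,0,1,0,0,0.4,0,1,0,0,0.2,0,1,0,0,0.1,0,1,0,0,0,0,1,0,0,0,0,1],
)

```text
time_s: 16.15
position: [640.4, 70.1, 12.1]
ee_rot: [0.61, 0.793, 0.0, 0.0]
contact_force: [1.2, -0.0, -3.1]
width: 49.1
gripper_force: 62.7
```

```bash
python3 d.py 639.2 71.3 5 14.9
```

```text
pos [640.4  70.1  12.1] th 14.89 tilt -1.0 w 49.1 f 62.7 t 16.15
at th 14.9 units x 0.037 y -0.022 z 0.176 turn -0.003
at th 14.9 units x 0.037 y -0.022 z 0.176 turn -0.003
```

Emit:
arm_command(
  plan=[0.02,-0.02,0.07,0,1,0,0,0.05,0,1,0,0,0.03,0,1,0,0,0.01,0,1,0,0,0,0,1],
)

```text
time_s: 16.65
position: [638.9, 70.7, 5.8]
ee_rot: [0.61, 0.793, 0.0, -0.0]
contact_force: [-3.6, 0.4, 6.3]
width: 48.8
gripper_force: 64.0
```

Touched down. Release, rise and plan for the lamp.

Emit:
arm_command(
  plan=[0,0,0,0,0.4,0,0,0,0,0.2,0,0,0,0,0,0,0,0,0,0,0,0,0,0,0,0,0,-0.2,0,0,0,0,-0.5,0,0,0,0,-0.8,0,0,0,0,-0.9,0,0,0,0,-0.6,0,0,0,0,0,0,0],
)

```text
time_s: 17.75
position: [641.2, 70.7, 129.8]
ee_rot: [0.61, 0.793, 0.003, 0.002]
contact_force: [-0.0, -0.6, 0.1]
width: 85.2
gripper_force: 0.0
```

```bash
python3 d.py 480.6 -217.8 130 45; python3 -c "
from bench import *;print(get_state()['q'])"
```

```text
pos [641.2  70.7 129.8] th 14.87 tilt -1.0 w 85.2 f 0.0 t 17.75
at th 14.9 units x -5.940 y -5.730 z -0.006 turn -6.026
at th 45.0 units x -2.261 y -7.938 z -0.006 turn -6.026
[-0.47263819  0.45584103  0.3861069   1.55311001 -0.18256534  1.16128594
  0.20905211]
```

Emit:
arm_command(
  plan=[-0.3,-0.3,0,0,0,-0.6,-0.55,0,0,0,-0.7,-0.7,0,0,0,-0.7,-0.7,0,0,0,-0.7,-0.7,0,0,0,-0.7,-0.65,0,0,0,-0.7,-0.65,0,0,0,-0.7,-0.65,0,0,0,-0.54,-0.53,0,0,0,-0.3,-0.3,0,0,0,0,0,0,0,0,0,0,0,0,0],
)

```text
time_s: 18.95
position: [477.6, -217.7, 124.2]
ee_rot: [0.61, 0.792, -0.0, -0.001]
contact_force: [0.7, 0.5, 1.1]
width: 85.6
gripper_force: 0.0
```

```bash
python3 d.py 480.6 -217.8 5 14.9
```

```text
pos [ 477.6 -217.7  124.2] th 14.84 tilt -1.0 w 85.6 f 0.0 t 18.95
at th 14.8 units x -0.022 y 0.073 z 2.979 turn -0.012
at th 14.9 units x -0.022 y 0.073 z 2.979 turn -0.012
```

Emit:
arm_command(
  plan=[-0.02,0.07,0.2,0,0,0,0,0.5,0,0,0,0,0.6,0,0,0,0,0.6,0,0,0,0,0.5,0,0,0,0,0.35,0,0,0,0,0.15,0,0,0,0,0.1,0,0,0,0,0,0,0,0,0,0,0,0],
)

```text
time_s: 19.95
position: [481.8, -218.1, 5.5]
ee_rot: [0.61, 0.793, 0.0, 0.0]
contact_force: [-0.0, 0.2, -0.6]
width: 85.7
gripper_force: 0.0
```

```bash
python3 d.py 480.6 -217.8 5 14.9
```

```text
pos [ 481.8 -218.1    5.5] th 14.88 tilt -1.0 w 85.7 f 0.0 t 19.95
at th 14.9 units x 0.015 y -0.028 z 0.013 turn -0.003
at th 14.9 units x 0.015 y -0.028 z 0.013 turn -0.003
```

Emit:
arm_command(
  plan=[0.01,-0.03,0,0,0.1,0,0,0,0,0.25,0,0,0,0,0.4,0,0,0,0,0.6,0,0,0,0,1,0,0,0,0,1,0,0,0,0,1,0,0,0,0,1],
)

```text
time_s: 20.75
position: [480.2, -218.0, 5.7]
ee_rot: [0.61, 0.793, 0.0, 0.0]
contact_force: [-4.1, 0.8, 9.9]
width: 58.5
gripper_force: 63.1
```

Emit:
arm_command(
  plan=[0,0,-0.1,0,1,0,0,-0.3,0,1,0,0,-0.5,0,1,0,0,-0.7,0,1,0,0,-0.6,0,1,0,0,-0.3,0,1,0,0,0,0,1],
)

```text
time_s: 21.45
position: [481.0, -218.1, 106.6]
ee_rot: [0.61, 0.793, 0.001, 0.001]
contact_force: [-0.0, -0.6, -3.4]
width: 58.4
gripper_force: 64.8
```

```bash
python3 d.py 491.7 258.1 8 14.9
```

```text
pos [ 481.  -218.1  106.6] th 14.88 tilt -1.0 w 58.4 f 64.8 t 21.45
at th 14.9 units x 11.438 y 3.316 z 2.465 turn -0.003
at th 14.9 units x 11.437 y 3.319 z 2.465 turn -0.003
```

Emit:
arm_command(
  plan=[0.3,0.09,0,0,1,0.5,0.145,0,0,1,0.7,0.203,0,0,1,0.7,0.203,0,0,1,0.7,0.203,0,0,1,0.7,0.203,0,0,1,0.7,0.203,0,0,1,0.7,0.203,0,0,1,0.7,0.203,0,0,1,0.7,0.203,0,0,1,0.7,0.203,0,0,1,0.7,0.203,0,0,1],
)

```text
time_s: 22.65
position: [485.9, 108.8, 103.4]
ee_rot: [0.609, 0.793, -0.001, -0.001]
contact_force: [0.5, -0.1, -1.1]
width: 58.5
gripper_force: 64.8
```

Emit:
arm_command(
  plan=[0.7,0.203,0,0,1,0.7,0.203,0,0,1,0.7,0.203,0,0,1,0.7,0.203,0,0,1,0.5,0.145,0,0,1,0.3,0.09,0,0,1,0,0,0,0,1,0,0,0,0,1,0,0,0,0,1],
)

```text
time_s: 23.55
position: [491.0, 255.3, 104.6]
ee_rot: [0.61, 0.792, -0.0, 0.0]
contact_force: [0.5, -0.0, -2.2]
width: 58.5
gripper_force: 64.8
```

```bash
python3 d.py 491.7 258.1 8 14.9
```

```text
pos [491.  255.3 104.6] th 14.78 tilt -1.0 w 58.5 f 64.8 t 23.55
at th 14.8 units x 0.064 y 0.034 z 2.416 turn -0.024
at th 14.9 units x 0.064 y 0.034 z 2.416 turn -0.024
```

Emit:
arm_command(
  plan=[0.06,0.03,0.2,0,1,0,0,0.45,0,1,0,0,0.55,0,1,0,0,0.5,0,1,0,0,0.35,0,1,0,0,0.2,0,1,0,0,0.1,0,1,0,0,0,0,1,0,0,0,0,1],
)

```text
time_s: 24.45
position: [492.0, 259.7, 11.6]
ee_rot: [0.61, 0.793, 0.001, 0.0]
contact_force: [0.3, 0.5, -2.8]
width: 58.6
gripper_force: 64.8
```

```bash
python3 d.py 491.7 258.1 5 14.9
```

```text
pos [492.  259.7  11.6] th 14.88 tilt -1.0 w 58.6 f 64.8 t 24.45
at th 14.9 units x -0.038 y -0.018 z 0.165 turn -0.005
at th 14.9 units x -0.038 y -0.018 z 0.165 turn -0.005
```

Emit:
arm_command(
  plan=[-0.02,-0.01,0.07,0,1,0,0,0.05,0,1,0,0,0.03,0,1,0,0,0.01,0,1,0,0,0,0,1],
)

```text
time_s: 24.95
position: [491.4, 258.6, 5.7]
ee_rot: [0.61, 0.793, 0.0, -0.0]
contact_force: [-5.5, -3.8, 13.0]
width: 58.5
gripper_force: 66.5
```

Emit:
arm_command(
  plan=[0,0,0,0,0.3,0,0,0,0,0.15,0,0,0,0,0,0,0,0,0,0,0,0,0,0,0,0,0,-0.2,0,0,0,0,-0.5,0,0,0,0,-0.8,0,0,0,0,-0.9,0,0,0,0,-0.6,0,0,0,0,0,0,0],
)

```text
time_s: 26.05
position: [493.3, 259.7, 128.9]
ee_rot: [0.61, 0.793, 0.003, 0.001]
contact_force: [0.2, -0.8, -0.4]
width: 85.5
gripper_force: 0.0
```

```bash
cat > l.py <<'E'
from m import *
import sys
n=sys.argv[1]
t=read_camera("top");s=read_camera("scene");np.save("t"+n+".npy",t);np.save("s"+n+".npy",s)
cv2.imwrite(f"pics/t{n}.png",cv2.resize(t["img"][110:260,100:400,::-1],(800,400),interpolation=cv2.INTER_CUBIC))
E
python3 l.py 2; python3 d.py 651 -107 130 0
```

```text
pos [491.5 258.7 125.1] th 14.89 tilt -1.0 w 85.7 f 0.0 t 26.15
at th 14.9 units x -9.861 y 1.505 z -0.121 turn 2.977
at th 0.0 units x -9.144 y 3.987 z -0.121 turn 2.977
```

View pics/t2.png

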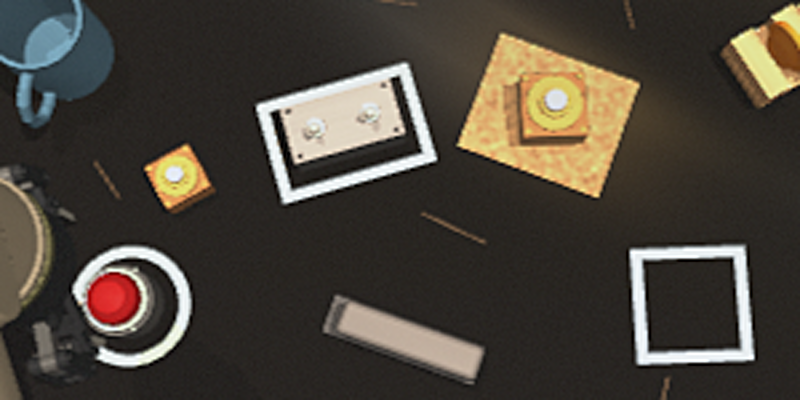

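The toggle box sits squared up in the oblong, the lamp is in the circle at (112,298) with parallax lean, and the bell is on the mat with its push at (554,100). Back to the bell.

Emit:
arm_command(
  plan=[-0.4,0.06,-0.1,0,0,-0.7,0.1,0,0,0,-0.9,0.14,0,0,0,-1,0.15,0,0,0,-1,0.15,0,0,0,-1,0.15,0,0,0,-1,0.15,0,0,0,-1,0.15,0,0,0,-1,0.15,0,0,0,-0.9,0.14,0,0,0,-0.6,0.1,0,0,0,-0.36,0.06,0,0,0],
)

```text
time_s: 27.35
position: [650.1, -109.8, 127.0]
ee_rot: [0.611, 0.792, -0.001, -0.001]
contact_force: [-0.3, 1.0, 0.4]
width: 85.3
gripper_force: 0.0
```

Emit:
arm_command(
  plan=[0,0,0,1,0,0,0,0,1,0,0,0,0,1,0,0,0,0,0,0,0,0,0,0,0],
)

```text
time_s: 27.85
position: [650.3, -106.4, 127.9]
ee_rot: [0.707, 0.708, -0.0, -0.0]
contact_force: [-0.2, 1.4, -0.3]
width: 85.4
gripper_force: 0.0
```

```bash
python3 - <<'E'
from m import *
t=load("t2.npy")
p=cen(roi(mask(t,"white"),(465,215,495,245)));print(p,onz(t,*p[0],51))
for n,b in(("square",(515,305,610,395)),("oblong",(300,200,420,295))):print(n,rect(pts(t,roi(mask(t,"white"),b),0)))
E
python3 d.py 650.5 -107 8 0
```

```text
(array([308.        , 146.95918367]), array([304, 144,   9,   7,  49], dtype=int32)) [ 649.93303204 -107.43373417   51.        ]
square [ 480.6 -221.8   97.4   98.7    0.6]
oblong [639.2  71.3  91.3 138.6  14.9]
pos [ 650.3 -106.4  127.9] th 0.08 tilt -1.0 w 85.4 f 0.0 t 27.85
at th 0.1 units x -0.016 y 0.004 z 2.997 turn 0.016
at th 0.0 units x -0.016 y 0.004 z 2.997 turn 0.016
```

Emit:
arm_command(
  plan=[-0.02,0,0.2,0,0,0,0,0.5,0,0,0,0,0.6,0,0,0,0,0.6,0,0,0,0,0.5,0,0,0,0,0.35,0,0,0,0,0.15,0,0,0,0,0.1,0,0,0,0,0,0,0,0,0,0,0,0],
)

```text
time_s: 28.85
position: [651.2, -108.0, 9.3]
ee_rot: [0.708, 0.706, 0.0, 0.0]
contact_force: [0.9, -0.3, -0.0]
width: 85.7
gripper_force: 0.0
```

```bash
python3 d.py 650 -107.3 8 0
```

```text
pos [ 651.2 -108.     9.3] th -0.11 tilt -1.0 w 85.7 f 0.0 t 28.85
at th -0.1 units x 0.018 y -0.030 z 0.034 turn -0.021
at th 0.0 units x 0.018 y -0.030 z 0.034 turn -0.021
```

Emit:
arm_command(
  plan=[0.01,-0.03,0,0,0.2,0,0,0,0,0.35,0,0,0,0,0.5,0,0,0,0,0.7,0,0,0,0,1,0,0,0,0,1,0,0,0,0,1,0,0,0,0,1],
)

```text
time_s: 29.65
position: [649.8, -107.5, 9.3]
ee_rot: [0.708, 0.706, 0.0, 0.0]
contact_force: [-1.3, 1.3, 6.4]
width: 55.0
gripper_force: 65.6
```

Emit:
arm_command(
  plan=[0,0,-0.1,0,1,0,0,-0.3,0,1,0,0,-0.5,0,1,0,0,-0.5,0,1,0,0,-0.4,0,1,0,0,0,0,1],
)

```text
time_s: 30.25
position: [650.9, -107.9, 83.4]
ee_rot: [0.708, 0.706, 0.001, 0.002]
contact_force: [-0.5, 0.1, -3.7]
width: 55.1
gripper_force: 64.6
```

```bash
python3 d.py 480.6 -221.8 8 0.6
```

```text
pos [ 650.9 -107.9   83.4] th -0.12 tilt -1.0 w 55.1 f 64.6 t 30.25
at th -0.1 units x -2.857 y -4.251 z 1.885 turn -0.145
at th 0.6 units x -2.803 y -4.287 z 1.885 turn -0.145
```

Emit:
arm_command(
  plan=[0,0,0,-0.14,1,-0.15,-0.25,0,0,1,-0.35,-0.5,0,0,1,-0.45,-0.7,0,0,1,-0.5,-0.75,0,0,1,-0.5,-0.75,0,0,1,-0.4,-0.65,0,0,1,-0.3,-0.45,0,0,1,-0.15,-0.23,0,0,1,0,0,0,0,1,0,0,0,0,1,0,0,0,0,1],
)

```text
time_s: 31.45
position: [480.4, -220.3, 80.3]
ee_rot: [0.703, 0.711, 0.0, 0.0]
contact_force: [-0.5, 0.1, -2.2]
width: 55.2
gripper_force: 64.5
```

```bash
python3 d.py 480.6 -221.8 8 0.6
```

```text
pos [ 480.4 -220.3   80.3] th 0.69 tilt -1.0 w 55.2 f 64.5 t 31.45
at th 0.7 units x -0.038 y 0.005 z 1.808 turn 0.018
at th 0.6 units x -0.038 y 0.005 z 1.808 turn 0.018
```

Emit:
arm_command(
  plan=[-0.03,0,0.2,0,1,0,0,0.4,0,1,0,0,0.5,0,1,0,0,0.35,0,1,0,0,0.15,0,1,0,0,0.08,0,1,0,0,0,0,1,0,0,0,0,1],
)

```text
time_s: 32.25
position: [479.9, -222.7, 13.9]
ee_rot: [0.704, 0.711, 0.0, 0.0]
contact_force: [0.5, 1.1, -3.3]
width: 54.9
gripper_force: 64.4
```

```bash
python3 d.py 480.6 -221.8 6 0.6
```

```text
pos [ 479.9 -222.7   13.9] th 0.58 tilt -1.0 w 54.9 f 64.4 t 32.25
at th 0.6 units x 0.022 y 0.018 z 0.197 turn -0.004
at th 0.6 units x 0.022 y 0.018 z 0.197 turn -0.004
```

Emit:
arm_command(
  plan=[0.02,0.01,0.08,0,1,0,0,0.06,0,1,0,0,0.03,0,1,0,0,0.02,0,1,0,0,0,0,1],
)

```text
time_s: 32.75
position: [479.8, -221.5, 6.2]
ee_rot: [0.703, 0.711, 0.0, -0.0]
contact_force: [-4.1, 2.8, 7.0]
width: 54.7
gripper_force: 65.5
```

Emit:
arm_command(
  plan=[0,0,0,0,0.3,0,0,0,0,0.15,0,0,0,0,0,0,0,0,0,0,0,0,0,0,0,0,0,-0.2,0,0,0,0,-0.5,0,0,0,0,-0.8,0,0,0,0,-0.9,0,0,0,0,-0.9,0,0,0,0,-0.9,0,0,0,0,-0.4,0,0],
)

```text
time_s: 33.95
position: [480.7, -222.4, 193.7]
ee_rot: [0.704, 0.71, 0.001, 0.002]
contact_force: [-0.0, -0.7, -0.5]
width: 85.3
gripper_force: 0.0
```

Emit:
arm_command(
  plan=[-0.4,0,0,0,0,-0.7,0,0,0,0,-0.7,0,0,0,0,-0.7,0,0,0,0,-0.7,0,0,0,0,-0.4,0,0,0,0,0,0,0,0,0,0,0,0,0,0],
)

```text
time_s: 34.75
position: [481.1, -365.4, 189.8]
ee_rot: [0.704, 0.711, 0.0, -0.0]
contact_force: [-0.3, 0.0, -0.1]
width: 85.6
gripper_force: 0.0
```

```bash
python3 l.py 3
python3 - <<'E'
from m import *
t=load("t3.npy");s=load("s3.npy")
cv2.imwrite("pics/s3.png",cv2.resize(s["img"][110:270,130:390,::-1],(800,492),interpolation=cv2.INTER_CUBIC))
W=mask(t,"white")
a,b=cen(roi(mask(t,"red"),(150,300,270,400)))[0],cen(roi(mask(s,"red"),(470,190,560,290)))[0];print("lamp",tri(t,a,s,b))
p=cen(roi(W,(550,330,585,360)));print("bell push",p,onz(t,*p[0],48))
print("bell top",rect(pts(t,roi(mask(t,"orange"),(530,310,600,385)),34)))
print("plate",rect(pts(t,roi(mask(t,"plate"),(318,215,400,285)),36)))
E
```

```text
lamp (array([493.15354397, 257.4301669 ,  52.40451883]), np.float64(0.9852793233464521))
bell push (array([363.58064516, 221.35483871]), array([361, 218,   7,   7,  31], dtype=int32)) [ 481.67872803 -220.80555971   48.        ]
bell top [ 482.2 -221.1   57.2   57.     1.5]
plate [640.1  50.5  19.6  12.2  76.9]
```

View pics/t3.png

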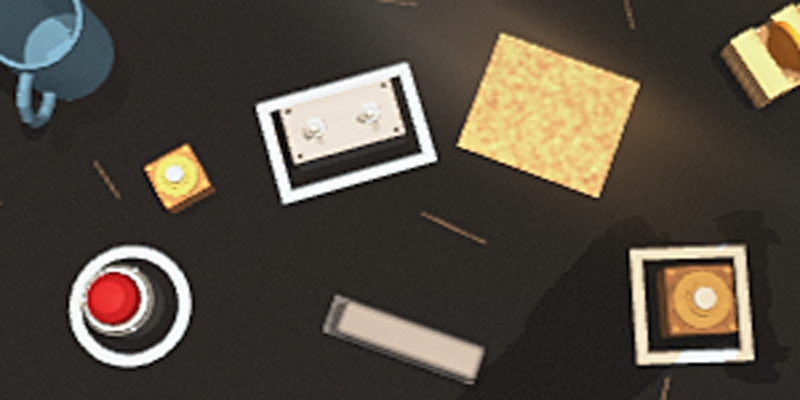

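View pics/s3.png

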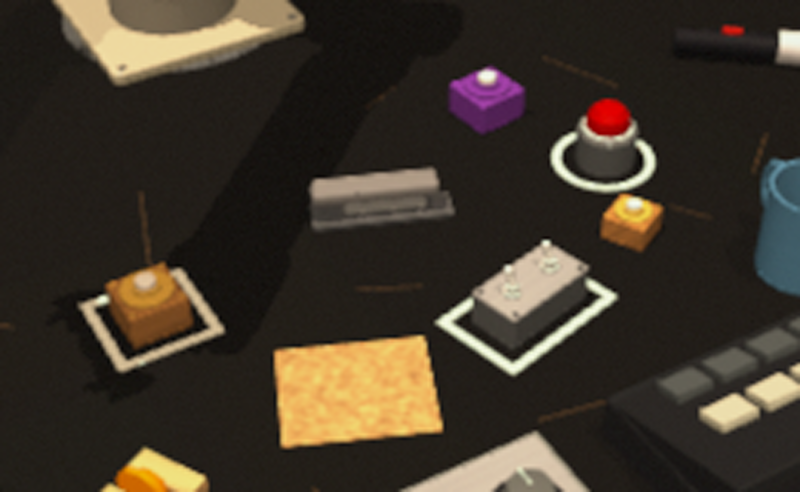

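Lamp and bell are within 2 mm of their marks. One last check of the toggle plate corners, (278,108), (391,80), (406,134) and (297,165), and the now fully visible circle, handing in only if they pass.

Run:
```python
from m import *
t=load("t3.npy")
c=np.array([onz(t,100+(u+.5)*.375-.5,110+(v+.5)*.375-.5,36)[:2] for u,v in[(278,108),(391,80),(406,134),(297,165)]],np.float32);m=c.mean(0);print("toggle",m,rect(c))
k=pts(t,roi(mask(t,"white"),(190,300,280,400)),0);(x,y),r=cv2.minEnclosingCircle(k);print("circle",x,y,r)
if np.hypot(*(m-[639.2,71.3]))<8 and np.hypot(x-493.2,y-257.4)<8: print(hand_in())
```

```text
toggle [639.36755  70.65667] [639.1  71.5  52.   98.5  13.8]
circle 491.6730041503906 257.7303466796875 51.61280822753906
the job is handed in; nothing more can be done
None
```

Handed in at about 35 s: by the final camera check the lamp, bell push and toggle box each stand upright within about 2 mm of the centre of their own outlines and squared up, and the bell push was parked on the cork mat on the way; hand-in returned no verdict.

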